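# Lock a jam jar in the jar clamp, twist off its tight lid and hold it

## Task

Open the jam jar one-handed: swing the clamp's red lever round from open to locked so that the jaws brace the jar, then twist the tight red lid anticlockwise and stop turning once its lugs come free of the threads. Lift the lid level, just clear above the mouth of the jar, and finish still holding it there, with the lever locked; the jar must not turn or come up with the lid, and the other things on the worktop are left alone.

Things in the scene. Friction and masses are not known exactly. Their poses are not given: they have to be found in the camera images.
- clamp: Jar clamp fixed to the worktop by suction feet: white board 110 x 250 mm, top 20 mm above the worktop. Origin on the worktop under the board, x across it, y along it: lever pivot at y = -90 mm, sliding V jaw, jar axis at y = +50 mm, fixed V jaw beyond. Jaws and blocks reach 56 mm above the worktop at most. The board spans y = -130 to +120 mm. Place and yaw vary.
- clamp_lever (a joint): Angle (rad) of the red cam lever about its upright pivot: 0 = open, held there by a spring (lever along the clamp's -x), 1.57 = locked, at its stop (along -y); grows anticlockwise seen from above. Needs about 5 N at the knob; the jaw shifts the jar 1 or 2 mm, and past dead centre (1.2 rad) the lever snaps to its stop and stays by itself.
- lever_pivot (a point): Point on the lever's upright turning axis, 78 mm above the worktop (axes as the clamp's).
- lever_knob (a point): Middle of the black upright round knob at the lever's end, 83 mm above the worktop, 80 mm from the pivot's axis. Knob 20 mm in diameter, from 64 to 102 mm above the worktop, on the flat red lever bar (16 mm wide, its top at 68 mm or lower). Being round, it can turn between the fingers while the lever swings.
- jar_mouth (a point): Centre of the jar's mouth, 120 mm above the worktop and 100 mm above the jar's foot, under the lid at first; z along the jar's axis, x towards its label. Straight-sided glass jar of red jam, 56 mm in diameter, about 0.4 kg, standing loose between the open jaws; unless clamped it turns with the lid.
- jar_label (a point): Point in the middle of the paper label on the jar's side, 28 mm from its axis and 61 mm above its foot: shows whether the jar turns or moves.
- cap_centre (a point): Middle of the red metal screw lid, half-way up: 115.5 mm above the worktop, 4.5 mm below jar_mouth while closed; z up. Lid 60 mm in diameter, 15 mm tall, 2 mm wider than the jar all round, nothing else near at its height. Tight: takes about 0.5 N m to break loose (grip with 20 N or more), then turns easily.
- cap: The same lid, origin 7.5 mm below cap_centre. Its four inner lugs hook under the jar's threads. Turned anticlockwise (from above) they come free 42 degrees from the tight start and hook under the next threads after 76: turn about 60, at the same height, then lift straight off. Its x axis then lies along the jar's x; at the tight start it is 57 to 61 degrees clockwise of it.
- jar: The same jar: origin at the middle of its foot, 20 mm above the worktop; z up, x towards the label.
- mug: White mug, 82 mm across, 95 mm tall, origin at the middle of its foot; to be left alone.
- honey: Amber honey jar with a brass-coloured lid, 66 mm across, 84 mm tall, origin at the middle of its foot; to be left alone.
- pepper_mill: Wooden pepper mill, 54 mm across, 158 mm tall, origin at the middle of its foot; to be left alone.
Mind the look-alikes: they are no part of the job. Of the things shaped like the cap, the red one is meant.

How it is judged:
By the outcome, as a careful person would: the job done as asked, in the order asked, and still so for the second after the job is handed in, while the arm keeps its last pose, push and grip.
It also fails if it takes over 56 s, if anything falls off the work surface, if the arm or the gripper's body presses on something with over 40 N, if the wrist force passes 120 N, or if a joint passes its speed limit or range.

## Robot

A 6-joint arm with a two-finger parallel gripper is mounted at the origin on the work surface. World frame = base frame: x ahead of the robot, y to its left, z up, the work surface at z = 0. Lengths are in m, angles in rad, forces in N, time in s.
With the tool pointing down it reaches from about 0.425 to 0.95 m from the base axis. Payload 3.5 kg.
Tool frame: the origin (TCP) lies midway between the tips of the shut fingers; the grasp point (between the pads) lies 19 mm behind it; z points along the fingers, y is the line along which they close (so a half turn about z gives the same grasp; the last joint's range is limited). The gripper opens to 85 mm and grips with 20 to 120 N. Pads are 22 mm wide; open, the fingers measure 114 mm over their backs; the gripper's body (76 mm by 85 mm) begins 54 mm behind the grasp point. The pads swing forward as they close: fully open they stand 13 mm farther back than shut.
Start: joints at [1.004, 0.286, 1.577, -0, 1.279, -0.15], TCP at [0.273, 0.617, 0.231] pointing down, gripper open.
Joint ranges: [-2.77, 2.77], [-0.9, 2.22], [0.21, 2.48], [-1.53, 4.67], [0.24, 2.81], [-2.84, 2.84]. Speed limits (rad/s): [2.79, 2.79, 3.14, 3.14, 3.14, 3.14].

## Interface

Orientations are given as a unit quaternion [x, y, z, w].
In Python, from plant import ctrl, cams, order gives the robot as it stands.
- The arm moves only by the tool move_arm, never from a script. Its argument "plan" is one flat list of numbers, 7 for each row, row after row: the shift along the world's x, y, z in mm, then the turn, a rotation vector about the world's x, y, z in degrees, then the finger opening in mm, from 0 to 85.4. A call has 1 to 12 rows; each row shifts and turns the commanded pose from where the row before left it; what a row does not reach is not made up. A row lasts 1/10 s, in which the tool goes at most 50 mm and 8.59 degrees, less where a joint would pass 70% of its speed; a pose out of reach is approached as far as the arm can. A call is refused whole if a number of a shift passes 50 or a number of a turn 8.59, either way. A call with a gripper value outside its range is refused whole. The fingers move at their own pace and stop on an object; "newtons" is the grip in N (left out, the last holds). Time passes only in rows, so rows that do not move let the fingers close. It gives the time, the measured TCP pose, the force, the opening and the grip force at its end, in the units of the state.
- ctrl.get_state(): the state, without advancing time (a new reading comes with each control period).
- cams.read_camera(name): name is "side" or "top"; returns a dict with "color" (480x640x3 uint8, red, green, blue), "fov_y" (degrees; the focal length in pixels is half the picture's height over the tangent of half this angle, whatever the lens; pixels are square), "cx", "cy" (the principal point, pixels), "k1" (the pictures are not rectified: a ray, as slopes to the right and down, at radius r is drawn at 1 + k1 r^2 times it, then the intrinsics apply), "origin" and "orientation" of the camera in the world. Camera axes: x right, y up, looking along -z (the intrinsics and any distortion apply to the point x, -y, -z); pixel columns grow to the right and rows downward; lengths in m; the calibration is good to about 2 mm. A picture is of the moment at which its call begins. There is no depth.
- order.sign_off(): hands the job in; it is judged then, once.
The state is a dict: "time": time; "qpos": joint angles; "dq": joint speeds; "joint_efforts": joint torques, N m; "eef_pos": TCP position; "tcp_rot": TCP orientation; "contact_force": force on the tool from outside, world axes, zero at the start; "wrist_torque": the same for the moment, N m; "opening": opening from 0.0 (shut) to 1.0 (fully open); "finger_force": force on a finger pad.
Only numpy, scipy, OpenCV 4.12 (cv2) and the standard library are available. Lean on these libraries where they do the work, as an engineer would, in place of code of your own. Each camera call takes 0.05 s, during which the arm holds its last target. There are 200 camera calls.

## Working session

There is one attempt and no reset: what is moved stays moved. The work goes in short steps, Python scripts to look and compute and a tool call to move; the robot and the scene stay as the last step left them, time stands still between calls to the robot, and variables do not carry over. Pictures are saved under pics/ and viewed, at most 10 in all, crops included, and the job is handed in when it is done.

Besides the shell and the picture viewer there is one more tool, called after "Emit:" as name(argument=value, ...), one argument or row to a line, values as JSON. move_arm: Moves the arm, as the interface text tells. Its arguments: {"type":"object","properties":{"plan":{"type":"array","items":{"type":"number"}},"newtons":{"type":"number"}},"required":["plan"]}

```bash
mkdir -p pics; ls
cat > h.py <<'E'
import numpy as np, cv2
from scipy.spatial.transform import Rotation as R
from plant import ctrl, cams, order
def cam(n):
    c=cams.read_camera(n); h,w=c["color"].shape[:2]
    f=h/2/np.tan(np.radians(c["fov_y"])/2)
    c["K"]=np.array([[f,0,c["cx"]],[0,f,c["cy"]],[0,0,1.]]); c["D"]=np.array([c["k1"],0,0,0,0.])
    c["R"]=R.from_quat(c["orientation"]).as_matrix()@np.diag([1,-1,-1]); c["o"]=np.array(c["origin"]); return c
def ray(c,p):
    u=cv2.undistortPoints(np.array(p,float).reshape(-1,1,2),c["K"],c["D"]).reshape(-1,2)
    return np.c_[u,np.ones(len(u))]@c["R"].T
def onz(c,p,z):
    d=ray(c,p); return c["o"]+d*((z-c["o"][2])/d[:,2])[:,None]
def proj(c,P):
    Rw=c["R"].T; return cv2.projectPoints(np.array(P,float).reshape(-1,3),cv2.Rodrigues(Rw)[0],-Rw@c["o"],c["K"],c["D"])[0].reshape(-1,2)
def save(c,n): cv2.imwrite("pics/"+n,c["color"][:,:,::-1])
E
python3 - <<'E'
from h import *
for n in("top","side"):
    c=cam(n); save(c,n+"0.png"); print(n,c["o"],c["R"].round(3).tolist(),c["fov_y"],c["k1"])
s=ctrl.get_state(); print(s)
E
```

```text
pics
top [0.440745   0.12664488 0.96248677] [[-0.029, -0.984, 0.175], [-0.999, 0.032, 0.015], [-0.02, -0.174, -0.985]] 42.85651405931691 -0.20081136343597666
side [ 0.32897419 -0.36475216  0.62612471] [[0.902, -0.279, 0.329], [-0.431, -0.617, 0.659], [0.02, -0.736, -0.677]] 57.32539827947471 -0.0995217318623528
{'time': 0.1, 'qpos': array([ 1.00399527e+00,  2.87120333e-01,  1.57804685e+00, -1.94275031e-05,
        1.27862995e+00, -1.49998932e-01]), 'dq': array([ 0.00018519, -0.00274896, -0.00290901, -0.00161221,  0.00233612,
        0.00097217]), 'joint_efforts': array([ 1.23190282e-03, -4.07296300e+01, -2.93698990e+01, -1.03159659e-04,
        3.44300926e-03,  1.22095392e-05]), 'eef_pos': array([0.27291205, 0.61670323, 0.23004788]), 'tcp_rot': array([ 2.06892949e-01,  9.78362966e-01, -1.03546487e-03, -3.77931619e-04]), 'contact_force': array([-0.20216553, -0.08541601,  0.11545321]), 'wrist_torque': array([-0.00332904, -0.00948005, -0.00127663]), 'finger_force': 0.0, 'opening': 0.997577128162239}
```

View pics/top0.png

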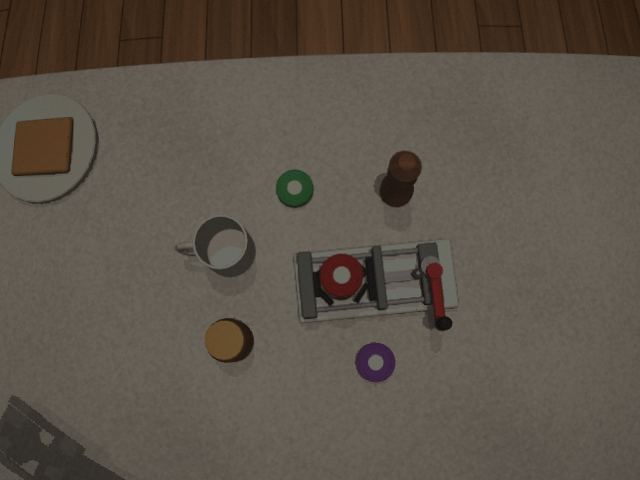

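View pics/side0.png

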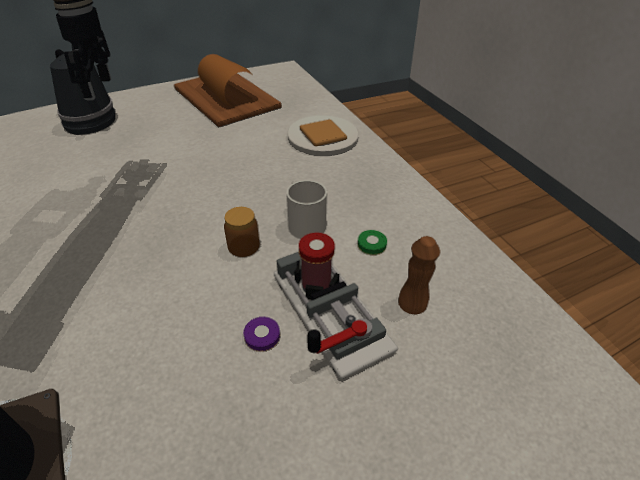

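Top view: red lid about (342,275), lever pivot about (433,269), black knob about (443,323). Side view: lid (317,245), pivot (360,328), knob (314,341). The green and purple lids are decoys.

```bash
cat > m.py <<'E'
from h import *
def blobs(m,amin=15):
    n,l,s,ce=cv2.connectedComponentsWithStats(m.astype(np.uint8)); return [(ce[i].round(1).tolist(),s[i].tolist()) for i in range(1,n) if s[i][4]>amin]
if __name__=="__main__":
  C={}
  for n,lid,kn in(("top",(342,275),(443,323)),("side",(317,243),(314,341))):
    c=cam(n);C[n]=c;hsv=cv2.cvtColor(c["color"],cv2.COLOR_RGB2HSV).astype(int);H,S,V=hsv[...,0],hsv[...,1],hsv[...,2]
    red=((H<6)|(H>174))&(S>150)&(V>60)
    print(n,"red",blobs(red))
    # white sticker
    w=(S<80)&(V>90); yy,xx=np.mgrid[:480,:640]
    st=w&(np.hypot(xx-lid[0],yy-lid[1])<14); b=max(blobs(st),key=lambda t:t[1][4]);print(n,"sticker",b,onz(c,b[0],.123).round(4))
    k=(V<45)&(np.hypot(xx-kn[0],yy-kn[1])<16); print(n,"knob",blobs(k)); 
    g=max(blobs(k),key=lambda t:t[1][4]); print(onz(c,g[0],.102).round(4),onz(c,g[0],.083).round(4))
    x0,y0,w_,h_=(300,225,180,130) if n=="top" else (230,220,180,170)
    cv2.imwrite(f"pics/{n}_z.png",cv2.resize(c["color"][y0:y0+h_,x0:x0+w_,::-1],None,fx=4,fy=4,interpolation=cv2.INTER_CUBIC)[:600] if n=="top" else cv2.resize(c["color"][y0:y0+150,x0:x0+w_,::-1],None,fx=4,fy=4,interpolation=cv2.INTER_CUBIC))
E
python3 m.py
```

```text
top red [([341.2, 274.8], [320, 254, 43, 42, 1128]), ([436.3, 288.0], [427, 263, 18, 54, 551])]
top sticker ([341.2, 274.6], [333, 266, 17, 18, 231]) [[0.5488 0.1138 0.123 ]]
top knob [([442.6, 323.1], [434, 316, 18, 15, 201])]
[[ 0.4778 -0.0271  0.102 ]] [[ 0.4786 -0.0305  0.083 ]]
side red [([316.1, 245.2], [299, 233, 35, 25, 581]), ([344.2, 334.7], [320, 321, 47, 31, 526])]
side sticker ([316.2, 244.5], [309, 240, 15, 10, 117]) [[0.5503 0.1133 0.123 ]]
side knob [([313.7, 340.9], [308, 330, 13, 23, 262])]
[[ 0.4745 -0.0438  0.102 ]] [[ 0.4798 -0.0322  0.083 ]]
```

View pics/top_z.png

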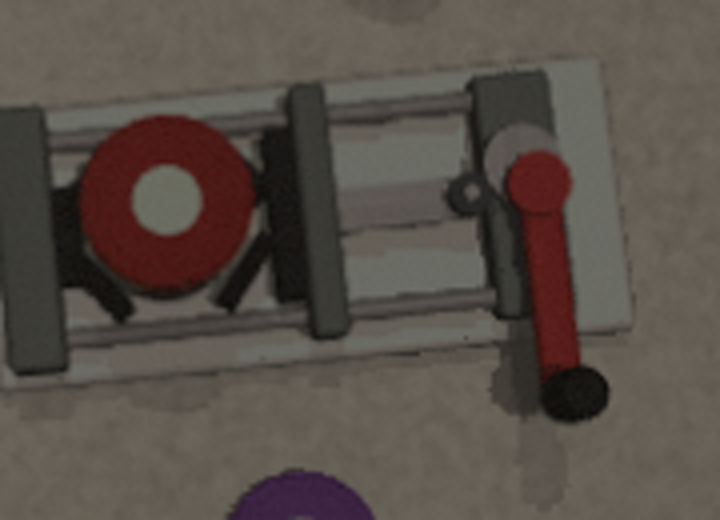

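View pics/side_z.png

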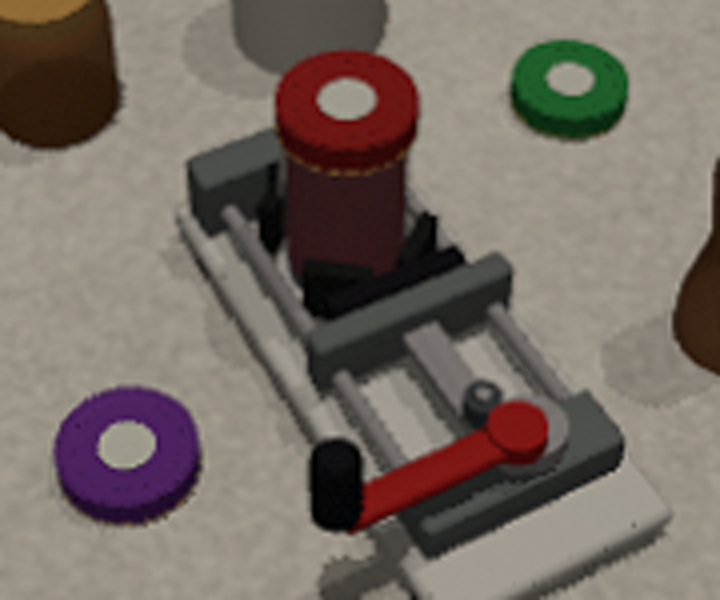

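Zoomed views: pivot cap about (435,270.5) top and (359.3,327.5) side; knob top face about (444.5,323.3) top and (314.2,333.5) side; sticker centres the lid. The label is hidden.

Run:
```python
from h import *
t,s=cam("top"),cam("side")
def tri(a,b):
    d1,d2=ray(t,a)[0],ray(s,b)[0]; A=np.c_[d1,-d2]; x=np.linalg.lstsq(A,s["o"]-t["o"],rcond=None)[0]
    p,q=t["o"]+x[0]*d1,s["o"]+x[1]*d2; return ((p+q)/2).round(4),np.linalg.norm(p-q).round(4)
L=tri((341.2,274.6),(316.2,244.5));P=tri((435,270.5),(359.3,327.5));K=tri((444.5,323.3),(314.2,333.5)); print("lid",L,"piv",P,"knob",K)
for z in(.073,.078,.083): print(z,onz(t,(435,270.5),z).round(4),onz(s,(359.3,327.5),z).round(4))
print(onz(t,(444.5,323.3),.102),onz(s,(314.2,333.5),.102))
v=P[0]-L[0];print("lid-pivot",np.hypot(*v[:2]),np.degrees(np.arctan2(v[1],v[0])));v=K[0]-P[0];print("lever",np.hypot(*v[:2]),np.degrees(np.arctan2(v[1],v[0])))
# board corners, z=.02
for q in((300+600/4,225+62/4),(300+632/4,225+328/4)): print(onz(t,q,.02).round(4))
st=ctrl.get_state();print(R.from_quat(st["tcp_rot"]).as_matrix().round(3))
```

```text
lid (array([0.5496, 0.1136, 0.1229]), np.float64(0.0016)) piv (array([ 0.5588, -0.0273,  0.0634]), np.float64(0.0018)) knob (array([ 0.4793, -0.0308,  0.0996]), np.float64(0.0036))
0.073 [[ 0.5567 -0.0253  0.073 ]] [[ 0.5558 -0.0332  0.073 ]]
0.078 [[ 0.556  -0.0244  0.078 ]] [[ 0.5537 -0.0362  0.078 ]]
0.083 [[ 0.5554 -0.0236  0.083 ]] [[ 0.5517 -0.0392  0.083 ]]
[[ 0.47743569 -0.02977489  0.102     ]] [[ 0.48035226 -0.03272277  0.102     ]]
lid-pivot 0.14120003541076043 -86.26420172726449
lever 0.07957700672933102 -177.47917209228984
[[ 0.6104 -0.0611  0.02  ]]
[[ 0.5053 -0.0672  0.02  ]]
[[-0.914  0.405 -0.   ]
 [ 0.405  0.914 -0.001]
 [ 0.    -0.001 -1.   ]]
```

Emit:
move_arm(
  plan=[22,-36,0,0,0,-8.5,45,22,-36,0,0,0,-8.5,45,22,-36,0,0,0,-8.5,45,22,-36,0,0,0,-8.5,45,22,-36,0,0,0,-8.5,45,22,-36,0,0,0,-8.5,45,6,-36,0,0,0,-8.5,45,6,-36,0,0,0,-8.5,45,6,-36,0,0,0,-8.5,45,6,-36,0,0,0,-8.5,45,6,-36,0,0,0,-8.5,45,6,-36,0,0,0,-8.5,45],
  newtons=20,
)

```text
time: 1.5
eef_pos: [0.4412, 0.1838, 0.2315]
tcp_rot: [0.892, 0.452, 0.0, 0.0]
contact_force: [0.2, -0.2, 0.8]
opening: 0.527
finger_force: 0.0
```

Emit:
move_arm(
  plan=[6,-36,0,0,0,-8.4,45,6,-36,0,0,0,-8.4,45,6,-36,0,0,0,-8.4,45,6,-36,0,0,0,-8.4,45,6,-36,0,0,0,-8.4,45,6,-36,0,0,0,-8.4,45,0,0,0,0,0,0,45,0,0,0,0,0,0,45],
)

```text
time: 2.3
eef_pos: [0.4771, -0.0312, 0.2313]
tcp_rot: [0.999, 0.032, -0.0, -0.0]
contact_force: [0.4, 0.2, 0.2]
opening: 0.527
finger_force: 0.0
```

Emit:
move_arm(
  plan=[1,0,-40,0,0,0,45,0,0,-40,0,0,0,45,0,0,-40,0,0,0,45,0,0,-20,0,0,0,45,0,0,-17,0,0,0,45,0,0,0,0,0,0,45,0,0,0,0,0,0,26,0,0,0,0,0,0,26,0,0,0,0,0,0,26],
)

```text
time: 3.2
eef_pos: [0.4792, -0.0307, 0.0758]
tcp_rot: [0.999, 0.033, 0.001, 0.0]
contact_force: [-0.2, 0.0, -0.3]
opening: 0.306
finger_force: 0.0
```

Run:
```python
from h import *
t,s=cam("top"),cam("side")
a=cv2.resize(s["color"][270:420,230:410],None,fx=2,fy=2);b=cv2.resize(t["color"][225:375,340:520],None,fx=2,fy=2)
cv2.imwrite("pics/k1.png",np.hstack([a,b])[:,:,::-1]);st=ctrl.get_state();print(st["eef_pos"],st["opening"],st["finger_force"],st["contact_force"])
```

```text
[ 0.47891799 -0.03088215  0.07538021] 0.30120120983286747 0.0 [0.11360632 0.54882749 0.08862462]
```

View pics/k1.png

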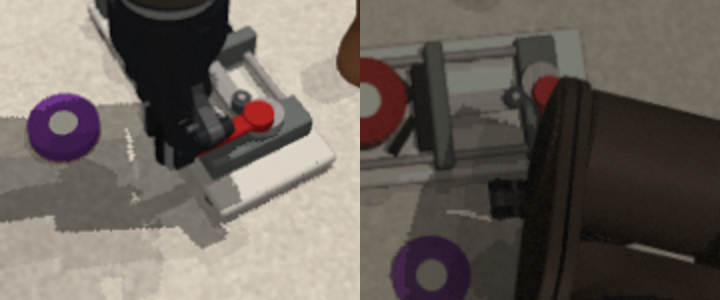

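Fingers straddle the knob, on both sides, clear of the bar. I'll swing with the cage.

Emit:
move_arm(
  plan=[0.6,-5.2,0,0,0,3.75,26,0.7,-5.2,0,0,0,3.75,26,1.3,-5,0,0,0,3.75,26,1.4,-5.1,0,0,0,3.75,26,2,-4.9,0,0,0,3.75,26,2,-4.8,0,0,0,3.75,26,2.6,-4.6,0,0,0,3.75,26,2.6,-4.5,0,0,0,3.75,26],
)

```text
time: 4.1
eef_pos: [0.4915, -0.0701, 0.0748]
tcp_rot: [0.957, 0.291, 0.0, -0.0]
contact_force: [0.4, 1.1, -0.2]
opening: 0.305
finger_force: 0.7
```

Run:
```python
from h import *
t=cam("side")
st=ctrl.get_state();print(st["eef_pos"],st["opening"],st["finger_force"],st["contact_force"],st["wrist_torque"])
save(t,"k2.png")
```

```text
[ 0.49194101 -0.07070917  0.07490262] 0.3069564526599014 0.5437196418642998 [-0.63666623  0.36990716 -0.92542587] [ 0.00904709  0.10658488 -0.01999526]
```

Emit:
move_arm(
  plan=[3.1,-4.2,0,0,0,3.75,26,3.2,-4.1,0,0,0,3.75,26,3.7,-3.7,0,0,0,3.75,26,3.7,-3.7,0,0,0,3.75,26,4.1,-3.2,0,0,0,3.75,26,4.2,-3.2,0,0,0,3.75,26,4.5,-2.7,0,0,0,3.75,26,4.5,-2.6,0,0,0,3.75,26],
)

```text
time: 4.95
eef_pos: [0.5217, -0.0974, 0.0744]
tcp_rot: [0.849, 0.529, -0.001, -0.001]
contact_force: [-1.5, 0.5, 1.0]
opening: 0.305
finger_force: 1.1
```

Emit:
move_arm(
  plan=[4.8,-2,0,0,0,3.75,26,4.8,-2,0,0,0,3.75,26,5,-1.4,0,0,0,3.75,26,5.1,-1.4,0,0,0,3.75,26,5.2,-0.7,0,0,0,3.75,26,5.2,-0.7,0,0,0,3.75,26,5.2,0,0,0,0,3.75,26,3,0,0,0,0,3.75,26,0,0,0,0,0,0,26,0,0,0,0,0,0,26],
)

```text
time: 5.95
eef_pos: [0.5607, -0.1057, 0.0745]
tcp_rot: [0.684, 0.729, -0.0, 0.0]
contact_force: [-0.4, -0.2, 0.2]
opening: 0.303
finger_force: 0.0
```

Run:
```python
from h import *
t,s=cam("top"),cam("side")
a=cv2.resize(s["color"][230:380,230:410],None,fx=2,fy=2);b=cv2.resize(t["color"][225:375,340:520],None,fx=2,fy=2)
cv2.imwrite("pics/k3.png",np.hstack([a,b])[:,:,::-1]);st=ctrl.get_state();print(st["eef_pos"],st["opening"],st["finger_force"],st["contact_force"])
```

```text
[ 0.56054628 -0.10564099  0.07440062] 0.3082133017186615 0.0 [ 0.02055858 -0.19875128  0.52594784]
```

View pics/k3.png

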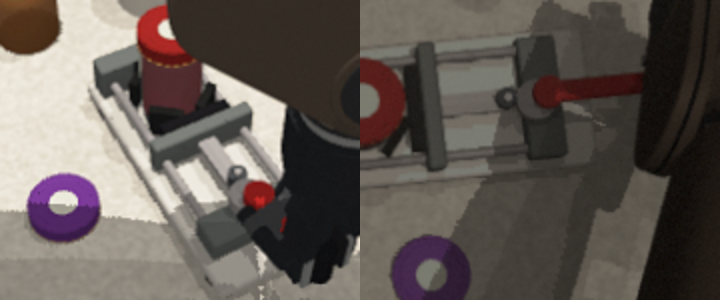

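Emit:
move_arm(
  plan=[0,0,0,0,0,0,45,0,0,0,0,0,0,45,0,0,15,0,0,0,45,0,0,40,0,0,0,45,0,0,45,0,0,0,85,-20,40,10,0,0,0,85,-30,30,0,0,0,0,85,-30,30,0,0,0,0,85,0,0,0,0,0,0,85],
)

```text
time: 6.95
eef_pos: [0.4774, -0.0027, 0.1845]
tcp_rot: [0.683, 0.731, -0.0, -0.001]
contact_force: [-0.6, -0.0, -0.2]
opening: 0.994
finger_force: 0.0
```

Run:
```python
from h import *
from m import blobs
t,s=cam("top"),cam("side")
a=cv2.resize(s["color"][230:380,230:410],None,fx=2,fy=2);b=cv2.resize(t["color"][225:375,310:490],None,fx=2,fy=2)
cv2.imwrite("pics/k4.png",np.hstack([a,b])[:,:,::-1]);st=ctrl.get_state();print(st["eef_pos"],st["opening"])
yy,xx=np.mgrid[:480,:640]
for c,l in((t,(340,275)),(s,(317,243))):
    hsv=cv2.cvtColor(c["color"],cv2.COLOR_RGB2HSV).astype(int)
    w=(hsv[...,1]<80)&(hsv[...,2]>75)&(np.hypot(xx-l[0],yy-l[1])<14)
    for q in blobs(w): print(q,onz(c,q[0],.123).round(4))
```

```text
[ 0.48076535 -0.00525487  0.18558587] 0.9936801739894824
([340.5, 275.0], [332, 267, 18, 17, 240]) [[0.5482 0.1148 0.123 ]]
([316.6, 245.3], [309, 241, 15, 9, 83]) [[0.5501 0.1113 0.123 ]]
```

View pics/k4.png

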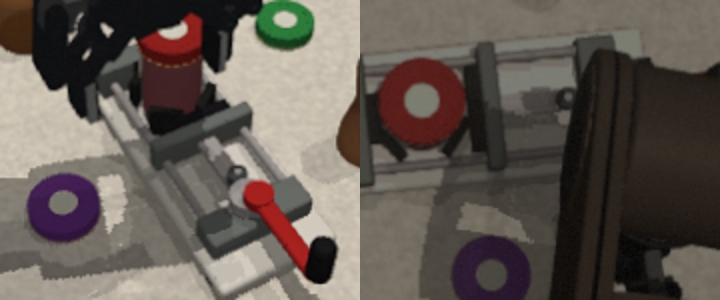

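Lever is locked along -y (knob about (320,260) in the crop) and the lid is unobstructed. On to the lid.

Emit:
move_arm(
  plan=[17,30,0,0,0,0,85,17,30,0,0,0,0,85,17,30,0,0,0,0,85,17.5,29.5,0,0,0,0,85,0,0,0,0,0,0,85,0,0,0,0,0,0,85],
)

```text
time: 7.65
eef_pos: [0.5504, 0.1135, 0.1845]
tcp_rot: [0.684, 0.73, -0.0, 0.0]
contact_force: [-0.6, -1.3, 1.0]
opening: 0.994
finger_force: 0.0
```

```bash
python3 -c "
from h import *
st=ctrl.get_state();print(st['eef_pos'],st['contact_force'])"
```

```text
[0.55038187 0.1134774  0.18454824] [-0.58647188 -1.2617187   0.97201382]
```

Emit:
move_arm(
  plan=[-1,1,-25,0,0,0,85,0,0,-25,0,0,0,85,0,0,-25,0,0,0,85,0,0,-10,0,0,0,85,0,0,-8,0,0,0,85,0,0,0,0,0,0,85],
  newtons=50,
)

```text
time: 8.25
eef_pos: [0.5481, 0.1141, 0.091]
tcp_rot: [0.684, 0.729, -0.0, -0.0]
contact_force: [0.1, -0.6, -0.5]
opening: 0.994
finger_force: 0.0
```

Emit:
move_arm(
  plan=[0,0,0,0,0,0,66,0,0,0,0,0,0,64,0,0,0,0,0,0,62,0,0,0,0,0,0,60,0,0,0,0,0,0,57,0,0,0,0,0,0,54,0,0,0,0,0,0,50],
)

```text
time: 8.95
eef_pos: [0.5485, 0.1149, 0.0928]
tcp_rot: [0.684, 0.73, 0.0, 0.0]
contact_force: [-3.0, -0.2, 5.7]
opening: 0.684
finger_force: 52.6
```

Run:
```python
from h import *
t,s=cam("top"),cam("side")
a=cv2.resize(s["color"][190:310,240:420],None,fx=4,fy=4)
cv2.imwrite("pics/k5.png",a[:,:,::-1]);st=ctrl.get_state();print(st)
```

```text
{'time': 9.05, 'qpos': array([ 2.55092266e-02,  1.93096800e-01,  1.96196417e+00, -2.78146581e-04,
        9.86233598e-01, -3.95544152e-02]), 'dq': array([ 1.24337941e-03, -6.73345204e-04, -3.58073651e-04,  6.14992733e-04,
        8.79823223e-04, -8.43940082e-05]), 'joint_efforts': array([-3.62646952e-02, -3.00504398e+01, -2.41588801e+01,  7.81788072e-02,
       -7.22769778e-01, -1.62342883e-02]), 'eef_pos': array([0.54850396, 0.11486994, 0.09280081]), 'tcp_rot': array([6.83677223e-01, 7.29784502e-01, 2.20525592e-05, 1.87566282e-04]), 'contact_force': array([-2.81919012, -1.7999126 ,  6.06537607]), 'wrist_torque': array([-0.06321114,  0.53067455, -0.05956521]), 'finger_force': 52.61406574398279, 'opening': 0.6905054476715381}
```

View pics/k5.png

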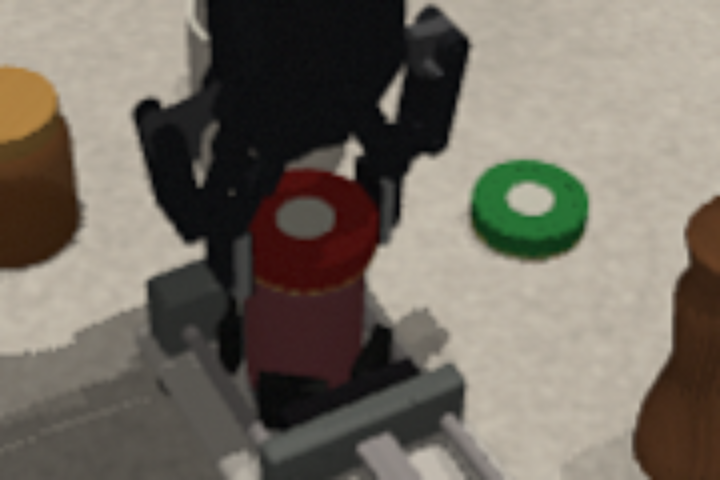

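Fingers hold the lid squarely on both sides (opening about 59 mm). Turning anticlockwise.

Emit:
move_arm(
  plan=[0,0,1.2,0,0,2,50,0,0,0,0,0,5,50,0,0,0,0,0,5,50,0,0,0,0,0,5,50,0,0,0,0,0,5,50,0,0,0,0,0,0,50],
  newtons=60,
)

```text
time: 9.65
eef_pos: [0.5486, 0.1149, 0.093]
tcp_rot: [0.532, 0.847, 0.0, 0.0]
contact_force: [0.7, -0.9, 0.7]
opening: 0.685
finger_force: 65.1
```

Run:
```python
from h import *
t,s=cam("top"),cam("side")
a=cv2.resize(s["color"][190:310,240:420],None,fx=4,fy=4)
cv2.imwrite("pics/k6.png",a[:,:,::-1]);st=ctrl.get_state();q=st['tcp_rot']
print(st['eef_pos'],q,'turned',np.degrees(2*np.arctan2(q[1],q[0]))-2*np.degrees(np.arctan2(.72978,.68368)),st['contact_force'],st['wrist_torque'],st['finger_force'],st['opening'])
```

```text
[0.54859839 0.11492548 0.09299624] [5.32693582e-01 8.46308028e-01 3.10815215e-04 4.16042997e-04] turned 21.88864957346908 [-0.76849079  0.1774771   1.76263503] [ 0.03214296  0.04406231 -0.00930008] 65.12800326570868 0.6873537226674367
```

View pics/k6.png

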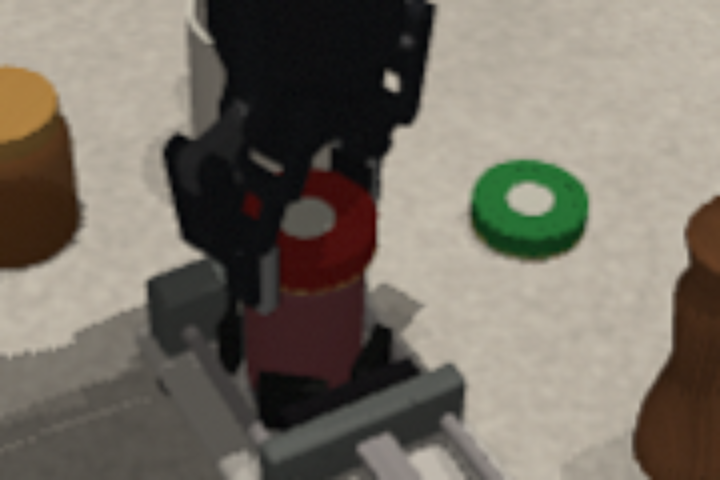

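Lid still held between the pads, jar unmoved in the jaws, and near zero twist torque left: it broke loose. Continuing to 60°.

Emit:
move_arm(
  plan=[0,0,0,0,0,5,50,0,0,0,0,0,6,50,0,0,0,0,0,6,50,0,0,0,0,0,6,50,0,0,0,0,0,6,50,0,0,0,0,0,6,50,0,0,0,0,0,3,50,0,0,0,0,0,0,50,0,0,0,0,0,0,50],
)

```text
time: 10.65
eef_pos: [0.5487, 0.1148, 0.093]
tcp_rot: [0.228, 0.974, 0.0, 0.001]
contact_force: [0.0, 0.2, 2.8]
opening: 0.685
finger_force: 65.2
```

```bash
cat > s.py <<'E'
from h import *
st=ctrl.get_state();q=st['tcp_rot']
print(st['time'],st['eef_pos'],q,'turned',np.degrees(2*np.arctan2(q[1],q[0]))-2*np.degrees(np.arctan2(.72978,.68368)),st['contact_force'],st['wrist_torque'],st['finger_force'],st['opening'])
E
python3 s.py
```

```text
10.65 [0.54865126 0.11479623 0.09297713] [2.28220436e-01 9.73609342e-01 8.33102034e-05 5.24678771e-04] turned 59.87926875831165 [0.00647082 0.16955814 2.80345593] [ 0.00183145 -0.00948509 -0.03178823] 65.24538025259972 0.685498097921146
```

Emit:
move_arm(
  plan=[0,0,1,0,0,0,50,0,0,1,0,0,0,50,0,0,1,0,0,0,50,0,0,0,0,0,0,50],
)

```text
time: 11.05
eef_pos: [0.5481, 0.1148, 0.0954]
tcp_rot: [0.227, 0.974, -0.0, -0.0]
contact_force: [-0.2, -0.4, -1.5]
opening: 0.689
finger_force: 65.0
```

```bash
python3 s.py
```

```text
11.05 [0.54807318 0.11482319 0.09539238] [ 2.27482223e-01  9.73782219e-01 -3.10279443e-05 -1.63629551e-04] turned 59.96615042647535 [-0.16372791 -0.35014923 -1.46823105] [-0.03562639  0.05434252 -0.02284535] 65.01567514613271 0.6885042136417433
```

Free of the threads (only the lid's light weight). Lift on.

Emit:
move_arm(
  plan=[0,0,2,0,0,0,50,0,0,3,0,0,0,50,0,0,3,0,0,0,50,0,0,3,0,0,0,50,0,0,3,0,0,0,50,0,0,3,0,0,0,50,0,0,2,0,0,0,50,0,0,0,0,0,0,50,0,0,0,0,0,0,50],
)

```text
time: 11.95
eef_pos: [0.5482, 0.1148, 0.1145]
tcp_rot: [0.227, 0.974, -0.0, -0.0]
contact_force: [0.3, -0.3, -1.1]
opening: 0.685
finger_force: 65.0
```

```bash
python3 s.py
python3 - <<'E'
from h import *
t,s=cam("top"),cam("side")
a=cv2.resize(s["color"][190:370,230:410],None,fx=3,fy=3)
cv2.imwrite("pics/k7.png",a[:,:,::-1])
E
```

```text
11.95 [0.54818177 0.11480722 0.11451702] [ 2.27336506e-01  9.73816262e-01 -1.24523402e-06 -2.47621872e-05] turned 59.98329795496262 [ 0.25499443 -0.28139433 -1.06527822] [-0.00037883  0.01631763  0.00934622] 65.02023126929998 0.6848757216835751
```

View pics/k7.png

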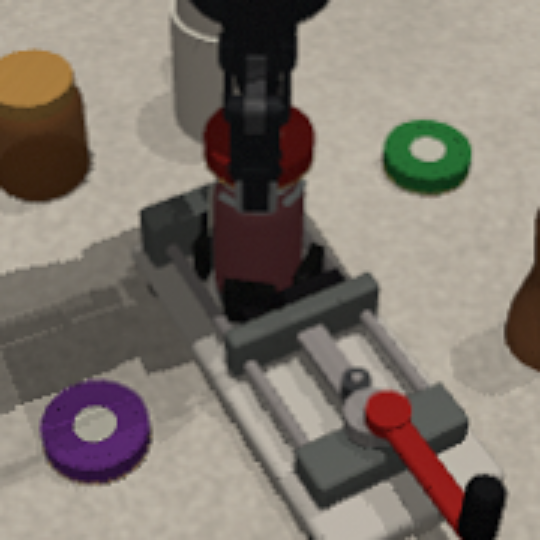

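Lid raised off the jar with the glass threads showing under it, at about (255,200). The jar is still in the jaws and the lever is locked, with its knob at about (480,505).

```bash
python3 -c "
from plant import order
print(order.sign_off())"
```

```text
the job is handed in; nothing more can be done
None
```

The job is handed in: the lever is locked, the lid was turned 60° anticlockwise and is held level about 9 mm above the jar's mouth; the jar is still in the jaws, with no sign of turning or lifting, though its label was never in view.

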